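# Spin the bracket carousel and stop it at the loading pointer

## Robot

A 6-joint arm with a two-finger parallel gripper is mounted at the origin on the work surface. World frame = base frame: x ahead of the robot, y to its left, z up, the work surface at z = 0. Lengths are in mm, angles in rad, forces in N, time in s.
With the tool pointing down it reaches from about 400 to 925 mm from the base axis. Payload 12.5 kg.
Tool frame: the origin (TCP) lies at the centre of the arm's flange, where the gripper is bolted on; the fingertips stand 190 mm ahead of it and the grasp point (between the pads) lies env.grip_point_offset ahead of it (env.grip_point_offset is the distance from the TCP to the grasp point, in mm); z points along the fingers, x is the direction in which the jaws open and shut, and the axes are right-handed (so a half turn about z gives the same grasp; the last joint's range is limited). The gripper opens to 95 mm and grips with 3 to 60 N. Pads are 20 mm wide; open, the fingers measure 119 mm over their backs; the gripper's body (75 mm by 180 mm) begins 59 mm behind the grasp point.
Start: joints at [-1.32, 0.491, 1.559, -0, 1.092, -0.106], TCP at [218.318, -585.63, 404.761] pointing down, gripper open.
Joint ranges: [-3.1, 3.1], [-0.84, 2.19], [0.05, 2.79], [-1.13, 4.28], [0.06, 2.93], [-2.69, 2.69]. Speed limits (rad/s): [2.22, 2.22, 2.79, 3.14, 3.14, 3.14].

## Interface

Orientations are given as [roll, pitch, yaw] about the fixed x, y, z axes, in that order (R = Rz(yaw) Ry(pitch) Rx(roll)).
In Python, from cell import state, read_camera, camera_model, job_done, env gives the robot as it stands.
- The arm moves only by the tool arm_command, never from a script. Its argument "steps" is a list of rows, each a list of 6 numbers: the shift along the tool's x, y, z in cm, then the turn, a rotation vector about the tool's x, y, z in degrees. In form: [[dx, dy, dz, rx, ry, rz], ...]. A call has 1 to 12 rows; each row is the pose to reach, as a shift and turn from the pose commanded when the call began, along the tool's axes at that moment; what a row does not reach only later rows make up. A row lasts 1/12 s, in which the tool goes at most 41.7 mm and 7.16 degrees, less where a joint would pass 70% of its speed; a pose out of reach is approached as far as the arm can. A call with a gripper value outside its range is refused whole. "jaw" is the finger opening in cm, from 0 to 9.51, set as the call begins (left out, the last holds). The fingers move at their own pace and stop on an object; the grip force is fixed at half the most. Time passes only in rows, so rows that repeat a pose let the fingers close. It gives the time, the measured TCP pose, the force and the opening at its end, in the units of the state.
- state(): the state, without advancing time (a new reading comes with each control period).
- read_camera(name): name is "scene" or "top" or "wrist"; returns the picture (480x640x3 uint8, red, green, blue); there is no depth.
- camera_model(name): a dict with "K" (3x3 intrinsics, pixels), "xyz" and "rotation" of the camera in the world. Camera axes: x right, y up, looking along -z (the intrinsics and any distortion apply to the point x, -y, -z); pixel columns grow to the right and rows downward; lengths in mm; the calibration is good to about 2 mm. The wrist camera is an equidistant fisheye: a pixel r from the principal point sees the ray r / f radians off the axis. A picture is of the moment at which its call begins: read the wrist's pose just before it. camera_model takes no time and is no camera call; for the wrist camera it gives the pose at the moment of the call.
- job_done(): hands the job in, once; it reports no verdict.
The state is a dict: "t": time; "joints": joint angles; "qvel": joint speeds; "tau": joint torques, N m; "eef_pos": TCP position; "tcp_rot": TCP orientation; "ft_force": force on the tool from outside, world axes, zero at the start; "moment": the same for the moment, N m; "opening": opening from 0.0 (shut) to 1.0 (fully open).
Only numpy, scipy, OpenCV 4.12 (cv2) and the standard library are available. Lean on these libraries where they do the work, as an engineer would, in place of code of your own. Each camera call takes 0.05 s, during which the arm holds its last target. There are 200 camera calls.

## Task

The one open compartment of the tan bracket carousel has to come round to the fixed pointer for refilling. Flick the wheel with a fingertip so that it coasts round on its own, then stop it with a fingertip in one go just as the open compartment's middle comes to the pointer - it must not come to rest at any other compartment - and finish with the finger still pressing on the wheel, holding it there. Only touch it: do not shove, tip or lift the carousel, and leave the things around it alone.

Things in the scene. Friction and masses are not known exactly. Their poses are not given: they have to be found in the camera images.
- carousel: grey weighted base of the carousel, loose on the counter (2.1 kg with the wheel): round foot 190 mm across, under the wheel; a low arm along its own -x turns up beside the wheel into the fixed steel pointer. Origin on the counter under the wheel's axis, z up
- wheel: tan plastic wheel 250 mm across, underside 22 mm and flat top 56 mm above the counter, of eight 45-degree compartments with hinged lids: seven shut, flush with the top, one open. Turns either way without end about its upright axis. The shut lids' top is clear and flat from 60 to 117 mm from the axis. Origin on the axis at the underside, z up, -x through the open compartment's middle
- hub (a point): on the wheel's axis at the height of its top (a steel knob rises to 75 mm above the counter). The bearing is free: at speed w (rad/s) it slows by about 0.13 + w/11 rad/s each second (a fifth more or less as its load varies), so from 2 rad/s it coasts about one and a quarter turns in 9 to 10 s. A light press on the top stops it at once
- opening (a point): point on the rim at the middle of the open compartment, 125 mm from the axis, at the height of the wheel's top; turns with the wheel. The open compartment is a well 30 mm deep from 56 to 118 mm from the axis; its lid stands up, leaning back over the hub, within 60 mm of the axis, up to 140 mm above the counter
- far_tab (a point): outer end, at top level, of the finger tab of the lid opposite the open compartment, 143 mm from the axis. Each shut lid has such a tab in the middle of its outer edge, every 45 degrees from the open compartment's middle (which has none): 16 mm wide, 5 mm thick, level with the wheel's top, sticking out 18 mm beyond the rim. Pushing a tab along the rim turns the wheel
- pointer (a point): the point over the rim that the fixed pointer aims at, 125 mm from the axis at the height of the wheel's top; belongs to the base. The pointer is a flat steel arrowhead aimed at the axis, 26 mm wide, 54 to 59 mm above the counter, its tip 148 mm and its back and post 178 mm from the axis
- forceps: steel bracket forceps lying flat, 155 mm long, 26 mm wide, 11 mm high; loose bystander; origin in the middle of its underside
- study_model: plaster dental study model, 68 by 68 mm, 37 mm high; loose bystander; origin in the middle of its underside
- dappen_dish: small glass dappen dish, 42 mm across, 22 mm high; loose bystander; origin in the middle of its underside
- bracket_tray: flat tan plastic bracket tray with ten hinged lids, 200 by 112 mm, 20 mm high; loose bystander; origin in the middle of its underside
- shield_paddle: amber curing-light shield with a black handle lying flat, 182 mm long, 65 mm wide, 10 mm high; loose bystander; origin in the middle of its underside
- primer_bottle: small white bottle, 28 mm across, 62 mm high; loose bystander; origin in the middle of its underside
- brush_cup: steel cup of applicator brushes, 52 mm across, 103 mm high with the brushes; loose bystander; origin in the middle of its underside

How it is judged (in metres and radians):
On the way, in this order (a step that is already met when the one before it is completed fails the run):
1. the wheel, flicked, coasts on its own: faster than 0.6 rad/s with nothing of the robot touching it, for half a second (angular speed of wheel above 0.6 rad/s and contact force between each of the fingers, the arm and wheel below 0.05 N), for 0.5 s.
2. a finger has stopped the wheel with the open compartment at the pointer, and keeps touching it (horizontal distance between opening and pointer below 0.026 m and contact force between the fingers and wheel above 0.3 N and angular speed of wheel below 0.05 rad/s), for 0.3 s.
At the end, for the whole second after the job is handed in: the wheel stands still (under 0.05 rad/s) with the middle of the open compartment within 26 mm along the rim (12 degrees) of where the pointer aims, a finger still pressing on it with more than 0.3 N, the carousel flat on the counter (all of step 2 and angle between carousel's own z axis and vertical below 0.03 rad and height (world z) of carousel below 0.005 m); the arm keeps its last pose, push and grip.
It fails at once if the wheel, once turned, came to rest (under 0.03 rad/s) with the pointer at another compartment: opening more than 54 mm (25 degrees) from the pointer (distance of opening from where it was at the start of the episode above 0.04 m and angular speed of wheel below 0.03 rad/s and horizontal distance between opening and pointer above 0.054 m).
It fails at once if the carousel was shoved more than 20 mm, lifted or tipped (distance of carousel from where it was at the start of the episode above 0.02 m or angle between carousel's own z axis and vertical above 0.06 rad or height (world z) of carousel above 0.008 m).
It fails at once if a thing standing around was moved more than 15 mm (distance of any of forceps, study_model, dappen_dish, bracket_tray, shield_paddle, primer_bottle, brush_cup from where it was at the start of the episode above 0.015 m).
It also fails if it takes over 42 s, if anything falls off the work surface, if the arm or the gripper's body presses on something with over 40 N, if the wrist force passes 120 N, or if a joint passes its speed limit or range.

## Working session

There is one attempt and no reset: what is moved stays moved. The work goes in short steps, Python scripts to look and compute and a tool call to move; the robot and the scene stay as the last step left them, time stands still between calls to the robot, and variables do not carry over. Pictures are saved under pics/ and viewed, about 8 in all and at most 12, crops included, and the job is handed in when it is done.

Besides the shell and the picture viewer there is one more tool, called after "Emit:" by a JSON object that holds its "fn" and its "kwargs", one argument or row to a line. arm_command: Moves the arm, as the interface text tells. Its arguments: {"type":"object","properties":{"steps":{"type":"array"},"jaw":{"type":"number"}},"required":["steps"]}

```bash
mkdir -p pics
python3 - <<'E'
from cell import *
import cv2
for n in("scene","top"):
    cv2.imwrite(f"pics/{n}0.png",read_camera(n)[:,:,::-1]); print(n,camera_model(n))
s=state();print(s, env.grip_point_offset)
E
```

```text
scene {'K': array([[529.49076139,   0.        , 321.14138427],
       [  0.        , 529.49076139, 232.85322317],
       [  0.        ,   0.        ,   1.        ]]), 'xyz': array([ 1121.80035421, -1009.80861994,   910.57515528]), 'rotation': array([ 0.93659568, -0.01625632,  0.54461981])}
top {'K': array([[436.60348705,   0.        , 316.69647891],
       [  0.        , 436.60348705, 235.07316603],
       [  0.        ,   0.        ,   1.        ]]), 'xyz': array([ 447.20657076,   17.87566802, 1427.42095814]), 'rotation': array([ 0.07251125, -0.00245771, -1.54319119])}
{'t': 0.1, 'joints': array([-1.31958925e+00,  4.91516478e-01,  1.55938507e+00, -1.03230504e-05,
        1.09170230e+00, -1.05586296e-01]), 'qvel': array([ 0.00044225,  0.00101414, -0.00166634, -0.00115246,  0.00058527,
       -0.00205066]), 'tau': array([ 2.73217105e-03, -6.13621259e+01, -2.58605289e+01,  6.93262601e-02,
        4.69834835e-02, -6.83940652e-05]), 'eef_pos': array([ 218.31762951, -585.60609969,  404.21058554]), 'tcp_rot': array([-3.14149519e+00,  1.00652863e-03, -1.21399814e+00]), 'ft_force': array([-0.26173889,  0.05174014,  0.50346028]), 'moment': array([-0.01117083,  0.00978187, -0.02090071]), 'opening': 0.9948659343988675} 171.3
```

View pics/top0.png

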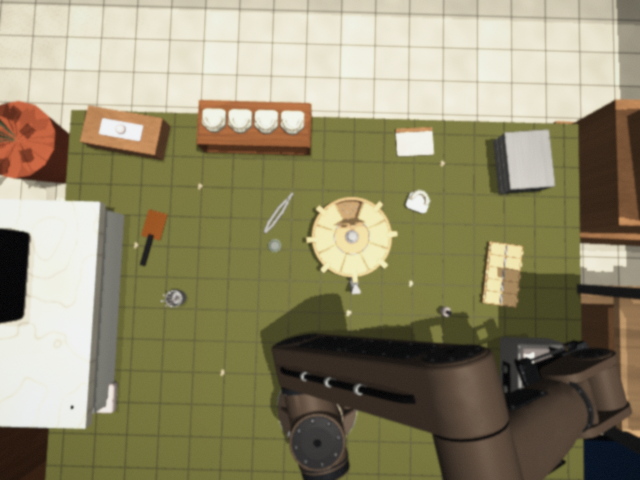

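View pics/scene0.png

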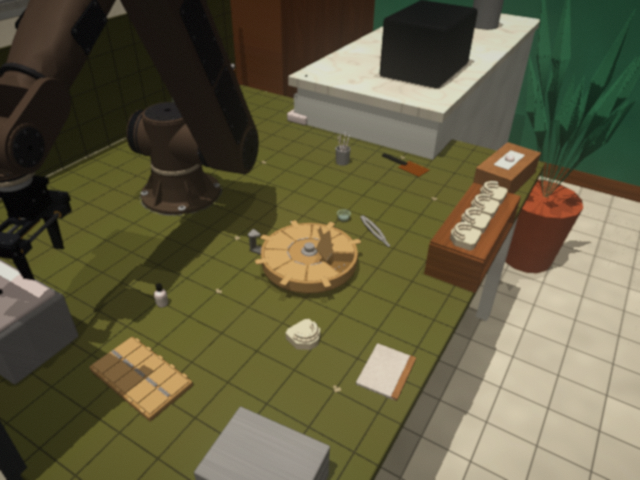

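```bash
cat > h.py <<'E'
import numpy as np, cv2
from scipy.spatial.transform import Rotation as R
from cell import *
def pose(n):
    m=camera_model(n); return m["K"],np.array(m["xyz"]),R.from_euler("xyz",m["rotation"]).as_matrix()
def ray(n,u,v,z):
    K,p,r=pose(n); d=r@np.array([(u-K[0,2])/K[0,0],-(v-K[1,2])/K[1,1],-1]); return p+d*(z-p[2])/d[2]
def proj(n,P):
    K,p,r=pose(n); c=r.T@(np.array(P)-p); return K[0,0]*c[0]/-c[2]+K[0,2],-K[1,1]*c[1]/-c[2]+K[1,2]
E
python3 - <<'E'
from h import *
print("base",proj("top",[0,0,0]),proj("scene",[0,0,0]))
for n,u,v in(("hub",352,237),("ptr",355,284)): print(n,ray("top",u,v,56))
print(ray("scene",309,248,75))
im=cv2.imread("pics/top0.png")
cv2.imwrite("pics/c.png",cv2.resize(im[180:310,250:450],None,fx=4,fy=4,interpolation=2))
E
```

```text
base (np.float64(317.32946377137756), np.float64(407.60096694656033)) (np.float64(180.5829661386735), np.float64(192.82418551667706))
hub [543.88710486 -94.04069519  56.        ]
ptr [ 396.98180424 -106.61365362   56.        ]
[ 552.48824301 -103.76181183   75.        ]
```

View pics/c.png

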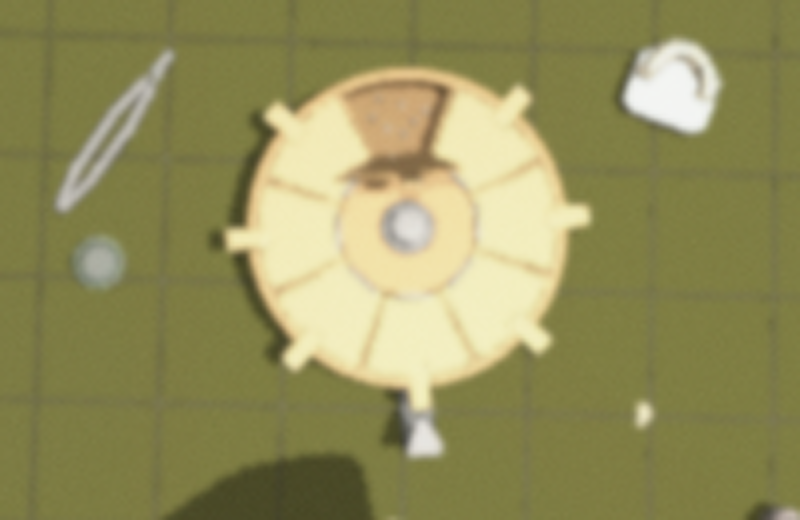

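```bash
cat >> h.py <<'E'
def rel(P,yaw=None):
    s=state(); T=R.from_euler("xyz",s["tcp_rot"]); d=T.inv().apply(np.array(P)-s["eef_pos"])/10
    g=R.from_euler("xyz",[np.pi,0,s["tcp_rot"][2] if yaw is None else yaw])
    return np.round(np.r_[d,np.degrees((T.inv()*g).as_rotvec())],2)
def rect(n,name,c=(544,-94),z=56,s=2,h=180):
    # metric view from above: up=+x, left=+y, s px/mm
    W=2*h*s; q=np.float32([[0,0],[W,0],[W,W],[0,W]])
    w=[(c[0]+h,c[1]+h),(c[0]+h,c[1]-h),(c[0]-h,c[1]-h),(c[0]-h,c[1]+h)]
    H=cv2.getPerspectiveTransform(np.float32([proj(n,[x,y,z]) for x,y in w]),q)
    im=cv2.warpPerspective(read_camera(n)[:,:,::-1].copy(),H,(W,W)); cv2.imwrite(f"pics/{name}.png",im); return im
E
python3 -c "
from h import *
print(rel([515,-235,300],0))"
```

```text
[-2.248e+01 -4.004e+01  1.045e+01 -4.000e-02  5.000e-02 -6.956e+01]
```

Emit:
{"fn": "arm_command", "kwargs": {
  "steps": [
    [-2.0,-3.6,0,0,0,-7],
    [-4,-7.2,0,0,0,-14],
    [-6,-10.8,0,0,0,-21],
    [-8,-14.4,0,0,0,-28],
    [-10,-18,0,0,0,-35],
    [-12,-21.6,1,0,0,-42],
    [-14,-25,3,0,0,-49],
    [-16,-28.8,5,0,0,-56],
    [-18.5,-33,7,0,0,-63],
    [-21,-37,9,0,0,-69.6],
    [-22.5,-40,10.4,0,0,-69.6],
    [-22.5,-40,10.4,0,0,-69.6]
  ],
  "jaw": 0
}}

```text
t: 1.1
eef_pos: [516.0, -232.2, 299.0]
tcp_rot: [-3.14, 0.001, 0.003]
ft_force: [0.8, 0.3, 0.2]
opening: 0.215
```

Run:
```python
from h import *
s=state();print(s["t"],s["eef_pos"],s["tcp_rot"],s["opening"])
a=rect("top","rt");b=rect("scene","rs")
cv2.imwrite("pics/pair.png",cv2.resize(np.hstack([a,b]),(800,400)))
cv2.imwrite("pics/w.png",read_camera("wrist")[:,:,::-1]); print(camera_model("wrist"))
```

```text
1.1 [ 516.00211307 -232.21775291  298.97821277] [-3.14044647e+00  1.43296390e-03  3.07938612e-03] 0.21462371658808177
{'K': array([[371.64829954,   0.        , 312.60379451],
       [  0.        , 371.64829954, 240.0769948 ],
       [  0.        ,   0.        ,   1.        ]]), 'xyz': array([ 514.85119354, -165.91527077,  279.84356046]), 'rotation': array([-0.24279115,  0.00275071,  0.0048134 ])}
```

View pics/pair.png

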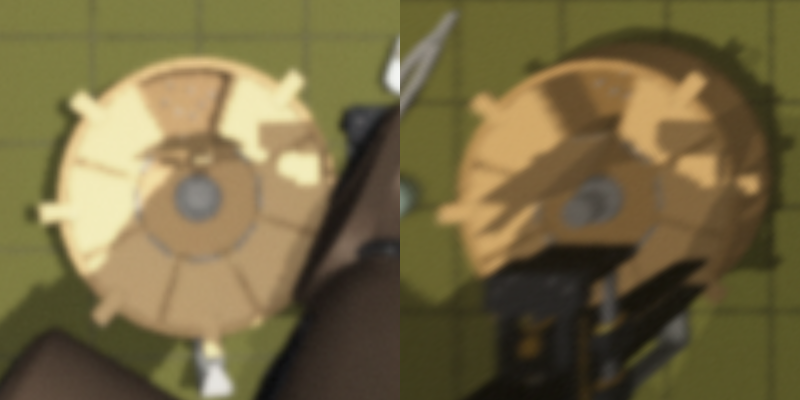

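View pics/w.png

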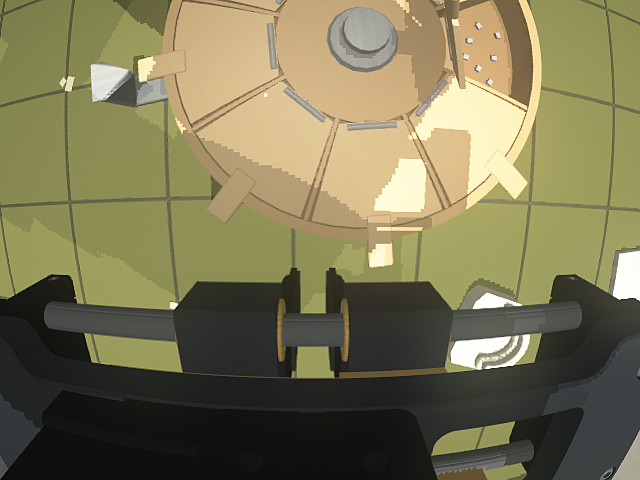

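```bash
cat >> h.py <<'E'
def wray(u,v,z=56,cm=None):
    m=cm or camera_model("wrist"); K=m["K"]; p=np.array(m["xyz"]); r=R.from_euler("xyz",m["rotation"])
    x,y=(u-K[0,2])/K[0,0],(v-K[1,2])/K[1,1]; t=np.hypot(x,y)
    d=r.apply([np.sin(t)*x/t,-np.sin(t)*y/t,-np.cos(t)]); return p+d*(z-p[2])/d[2]
E
python3 - <<'E'
from h import *
for n,u,v,z in(("tab",381,266,56),("tabL",217,213,56),("tabR",518,192,56),("tabP",138,69,56),("ptrtip",137,95,57),("ptrback",92,82,59),("knob",368,30,75),("rimR",540,70,56),("rimbot",352,228,56)): print(n,wray(u,v,z))
print(rel([512,-234,300],0))
E
```

```text
tab [ 558.32293899 -238.19666063   56.        ]
tabL [ 454.70124083 -204.26264693   56.        ]
tabR [ 652.29636485 -187.33415553   56.        ]
tabP [ 401.58576435 -108.5486392    56.        ]
ptrtip [ 401.85422061 -126.23991405   57.        ]
ptrback [ 367.07399267 -112.97082397   59.        ]
knob [544.67743715 -96.45276939  75.        ]
rimR [ 668.56363171 -101.35807917   56.        ]
rimbot [ 538.80702135 -213.53749569   56.        ]
[-0.33  0.03 -0.03 -0.05  0.1   0.21]
```

Emit:
{"fn": "arm_command", "kwargs": {
  "steps": [
    [-0.2,0.2,2.5,0,0,0],
    [-0.2,0.2,5,0,0,0],
    [-0.2,0.2,6.5,0,0,0],
    [-0.2,0.2,7.4,0,0,0],
    [-0.2,0.2,7.4,0,0,0],
    [-0.2,0.2,7.4,0,0,0],
    [-0.2,0.2,7.4,0,0,0]
  ]
}}

```text
t: 1.83
eef_pos: [512.6, -237.6, 227.8]
tcp_rot: [3.141, -0.001, 0.0]
ft_force: [0.1, -0.4, -0.3]
opening: 0.003
```

Run:
```python
from h import *
s=state();print(s["t"],s["eef_pos"],s["tcp_rot"],s["opening"],s["ft_force"])
cv2.imwrite("pics/w2.png",read_camera("wrist")[:,:,::-1])
```

```text
1.8333 [ 512.60052645 -237.59704912  227.8350967 ] [ 3.14064927e+00 -1.34019310e-03  3.10175089e-04] 0.002681914653148212 [ 0.07720809 -0.41463523 -0.34247604]
```

View pics/w2.png

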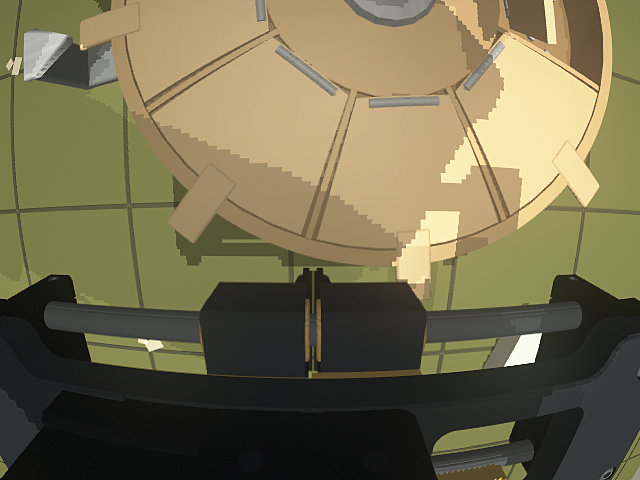

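Emit:
{"fn": "arm_command", "kwargs": {
  "steps": [
    [0.5,-0.1,0,0,0,0],
    [1.5,-0.1,0,0,0,0],
    [3.0,-0.1,0,0,0,0],
    [4.5,-0.1,0,0,0,0],
    [6.0,-0.1,0,0,0,0],
    [7.5,-0.1,0,0,0,0],
    [7.5,0.2,0,0,0,0],
    [7.5,0.5,-3.5,0,0,0],
    [7.5,0.5,-5,0,0,0]
  ]
}}

```text
t: 2.63
eef_pos: [588.0, -242.4, 278.8]
tcp_rot: [3.141, -0.001, 0.001]
ft_force: [0.6, 0.4, 1.0]
opening: 0.004
```

```bash
cat >> h.py <<'E'
def wproj(P,m):
    K=m["K"]; c=R.from_euler("xyz",m["rotation"]).inv().apply(np.asarray(P,float)-m["xyz"])
    h=np.hypot(c[...,0],c[...,1]); t=np.arctan2(h,-c[...,2]); return np.stack([K[0,2]+K[0,0]*t*c[...,0]/h, K[1,2]-K[1,1]*t*c[...,1]/h],-1)
def wrect(name,c=(543,-95),z=56,s=1.3,h=200):
    m=camera_model("wrist"); im=read_camera("wrist")[:,:,::-1].copy(); n=int(2*h*s); j,i=np.meshgrid(range(n),range(n))
    P=np.stack([c[0]+h-i/s,c[1]+h-j/s,np.full(i.shape,z,float)],-1); q=wproj(P,m).astype(np.float32)
    o=cv2.remap(im,q[...,0],q[...,1],1); cv2.imwrite(f"pics/{name}.png",o); return o
E
python3 - <<'E'
from h import *
s=state();print(s["t"],s["eef_pos"],s["ft_force"])
print(rel([557,-192,262],0))
a=wrect("a0");b=cv2.resize(rect("top","t0",c=(543,-95),h=200),a.shape[:2])
cv2.imwrite("pics/p3.png",cv2.resize(np.hstack([a,b]),(800,400))); print(state()["t"])
E
```

```text
2.6333 [ 587.99250107 -242.41593537  278.7974559 ] [0.56104413 0.43380788 0.95102869]
[-3.1  -5.05  1.67  0.04 -0.06  0.07]Traceback (most recent call last):
  File "<stdin>", line 4, in <module>
  File "h.py", line 29, in wrect
    P=np.stack([c[0]+h-i/s,c[1]+h-j/s,np.full(i.shape,z,float)],-1); q=wproj(P,m).astype(np.float32)
                                                                       ~~~~~^^^^^
  File "h.py", line 25, in wproj
    K=m["K"]; c=R.from_euler("xyz",m["rotation"]).inv().apply(np.asarray(P,float)-m["xyz"])
                ~~~~~~~~~~~~~~~~~~~~~~~~~~~~~~~~~~~~~~~~~~~~~^^^^^^^^^^^^^^^^^^^^^^^^^^^^^^
  File "scipy/spatial/transform/_rotation.pyx", line 2580, in scipy.spatial.transform._rotation.Rotation.apply
ValueError: Expected input of shape (3,) or (P, 3), got (520, 520, 3).
```

```bash
sed -i 's/c=R.from_euler("xyz",m\["rotation"\]).inv().apply(np.asarray(P,float)-m\["xyz"\])/c=(np.asarray(P,float)-m["xyz"])@R.from_euler("xyz",m["rotation"]).as_matrix()/' h.py
python3 - <<'E'
from h import *
s=state();print(s["t"])
a=wrect("a0");b=cv2.resize(rect("top","t0",c=(543,-95),h=200),a.shape[:2])
cv2.imwrite("pics/p3.png",cv2.resize(np.hstack([a,b]),(800,400))); print(state()["t"])
E
```

```text
2.6833
2.7833
```

View pics/p3.png

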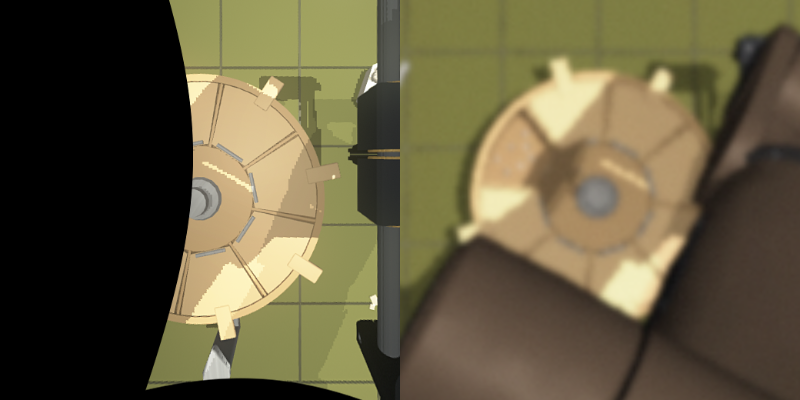

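Emit:
{"fn": "arm_command", "kwargs": {
  "steps": [
    [-1.5,-2.5,0.5,0,0,0],
    [-3.1,-5.0,1.5,0,0,0],
    [-3.1,-5.0,1.7,0,0,0],
    [-3.1,-5.0,1.7,0,0,0]
  ]
}}

```text
t: 3.12
eef_pos: [555.9, -191.1, 258.5]
tcp_rot: [-3.14, 0.003, 0.002]
ft_force: [-0.6, -1.1, -0.3]
opening: 0.002
```

```bash
cat >> h.py <<'E'
def phase(o,c=(543,-95),hub=(543,-95.5),s=1.3,h=200):
    a=np.radians(np.arange(0,360,.5)); v=np.full((len(a),),np.nan); acc=[]
    for r in(131,134,137,140):
        x=hub[0]+r*np.cos(a); y=hub[1]+r*np.sin(a)
        p=o[((c[0]+h-x)*s).astype(int),((c[1]+h-y)*s).astype(int)].astype(float)
        acc.append(np.where(p.sum(1)>60,(p[:,2]-p[:,1]>12)*1.,np.nan))
    v=np.mean(acc,0); best=[]
    for f in np.arange(0,45,.5):
        d=np.abs((np.degrees(a)-f+22.5)%45-22.5); k=~np.isnan(v)
        best.append(v[k&(d<3.4)].mean()-v[k&(d>5)&(d<12)].mean())
    return np.argmax(best)*.5,max(best)
def meas(name):
    t=state()["t"]; p=phase(wrect(name)); print(round(t,4),p); return t,p[0]
E
python3 - <<'E'
from h import *
print(phase(cv2.imread("pics/a0.png")))
s=state();print(s["eef_pos"],s["ft_force"])
for i in range(3): meas(f"m{i}")
s=state();print(s["t"],s["eef_pos"])
E
```

```text
(np.float64(12.0), np.float64(0.8413461538461539))
[ 555.87444543 -191.14045612  258.4663414 ] [-0.56023962 -1.07308987 -0.29065767]
3.1167 (np.float64(4.0), np.float64(0.85))
3.1667 (np.float64(8.0), np.float64(0.8076923076923077))
3.2167 (np.float64(12.0), np.float64(0.7195804195804196))
3.2667 [ 556.93353399 -192.65547119  259.54760122]
```

Emit:
{"fn": "arm_command", "kwargs": {
  "steps": [
    [0,0,0.5,0,0,0],
    [0,0,0.9,0,0,0],
    [0,0,1.0,0,0,0],
    [0,0,1.0,0,0,0],
    [0,0,1.0,0,0,0],
    [0,0,1.0,0,0,0],
    [0,0,1.0,0,0,0]
  ]
}}

```text
t: 3.85
eef_pos: [556.6, -192.1, 249.9]
tcp_rot: [3.141, -0.0, 0.001]
ft_force: [0.4, 0.7, -0.3]
opening: 0.001
```

Run:
```python
from h import *
s=state();print(s["eef_pos"],s["ft_force"])
for i in range(3): meas(f"n{i}")
s=state();print(s["t"],s["eef_pos"])
```

```text
[ 556.55495801 -192.13233713  249.87379525] [ 0.42723768  0.68799037 -0.25928158]
3.85 (np.float64(15.5), np.float64(0.5204192546583851))
3.9 (np.float64(19.5), np.float64(0.4981060606060606))
3.95 (np.float64(23.0), np.float64(0.5064935064935064))
4.0 [ 556.51686271 -192.06257934  249.85149537]
```

Emit:
{"fn": "arm_command", "kwargs": {
  "steps": [
    [0,0,0,0,0,0],
    [0,0,0.1,0,0,0],
    [0,0,0.3,0,0,0],
    [0,0,0.55,0,0,0],
    [0,0,0.55,0,0,0],
    [0,0,0.55,0,0,0]
  ]
}}

```text
t: 4.5
eef_pos: [557.1, -191.9, 246.3]
tcp_rot: [3.14, -0.004, 0.001]
ft_force: [-1.9, 4.1, 22.0]
opening: 0.001
```

Run:
```python
from h import *
s=state();print(s["eef_pos"],s["ft_force"])
for i in range(2): meas(f"p{i}")
s=state();print(s["t"],s["eef_pos"],s["ft_force"])
```

```text
[ 557.09599628 -191.94182324  246.26055545] [-1.88910106  4.1487246  22.03434615]
4.5 (np.float64(1.0), np.float64(0.5691711389385807))
4.55 (np.float64(1.0), np.float64(0.5653249850924269))
4.6 [ 557.07558659 -191.93480497  246.28859499] [-2.13667033  3.36029332 21.94169385]
```

Emit:
{"fn": "arm_command", "kwargs": {
  "steps": [
    [0,0,0,0,0,0],
    [0,0,0,0,0,0],
    [0,0,0,0,0,0],
    [0,0,0,0,0,0],
    [0,0,0,0,0,0],
    [0,0,0,0,0,0]
  ]
}}

```text
t: 5.1
eef_pos: [557.1, -192.0, 246.3]
tcp_rot: [3.14, -0.004, 0.001]
ft_force: [-1.7, 3.4, 22.0]
opening: 0.004
```

Run:
```python
from h import *
meas("q"); s=state();print(s["t"],s["eef_pos"],s["ft_force"])
b=cv2.resize(rect("top","tq",c=(543,-95),h=200),(400,400))
w=cv2.resize(read_camera("wrist")[:,:,::-1],(533,400))[:,:400]
cv2.imwrite("pics/fin.png",np.hstack([w,b]))
```

```text
5.1 (np.float64(1.0), np.float64(0.5691711389385807))
5.15 [ 557.09103815 -191.94548064  246.29779767] [-1.1358184   4.04164075 21.30138281]
```

View pics/fin.png

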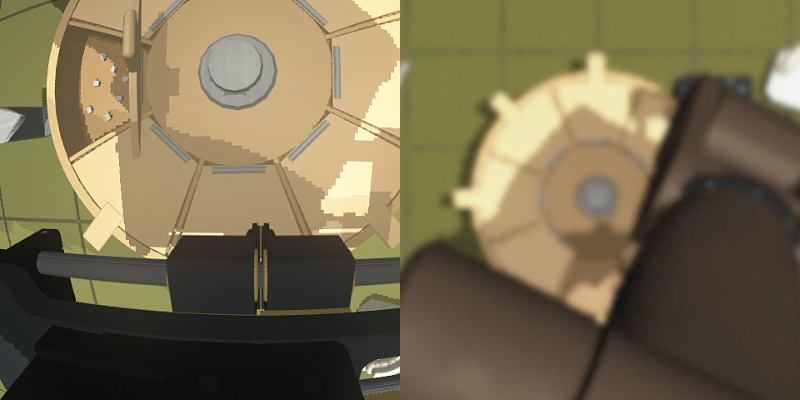

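Run:
```python
from h import *
m=camera_model("wrist"); im=read_camera("wrist")[:,:,::-1].copy()
x0,y0,x1,y1=0,20,200,230; k=3.5
big=cv2.resize(im[y0:y1,x0:x1],None,fx=k,fy=k,interpolation=2)[:600]
def pt(P): q=(wproj(np.array(P,float),m)-[x0,y0]+.5)*k; return tuple(int(v) for v in q)
for a,c in((181,(0,255,0)),(185,(0,0,255)),(189,(255,0,0))):
    A=np.radians(a); d=np.array([np.cos(A),np.sin(A)]); n=np.array([-d[1],d[0]]); h=np.array([543,-95.5])
    cv2.line(big,pt([*(h+60*d),56]),pt([*(h+125*d),56]),c,1)
    P=[h+148*d,h+178*d+13*n,h+178*d-13*n]
    cv2.polylines(big,[np.array([pt([*p,59]) for p in P])],True,c,1)
cv2.imwrite("pics/z.png",big)
```

```text
(no output)
```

View pics/z.png

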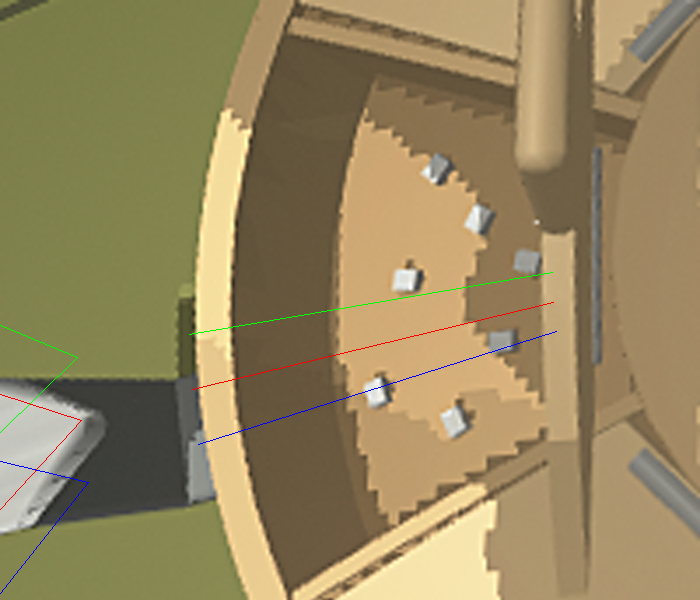

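```bash
python3 -c "
from h import *
print(state()['t'],state()['ft_force'],job_done())"
```

```text
the job is handed in; nothing more can be done
5.3 [-1.21050135  4.01514958 21.17074205] None
```

I flicked the wheel by one lid tab and it coasted on its own at about 1.3–1.5 rad/s. I then stopped it in one go with the closed fingertip pressed on a shut lid about 98 mm from the axis. The job was handed in at 5.3 s with the finger still pressing.

**Last checks:**
- **Alignment:** the open compartment's middle stood at about 181° and the pointer at about 185°. That is roughly 4° short, inside the 12° limit, with a measuring error of about 1–2°.
- **Standing still:** the wheel showed the same angle at 4.50, 4.55 and 5.10 s.
- **Press:** the upward force read a steady 21–22 N.
- **Carousel and surroundings:** the overlay of the hub and pointer as located before the press still matched the last wrist picture. I did not separately measure the tilt, or whether the surrounding items moved. The finger stayed well clear of them.

One early disagreement: my first rough hub position from the scene camera was about 10 mm off the top camera. Refined views from the top, scene and wrist cameras then agreed to about 5 mm.

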